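# Step the attenuator up four clicks

## Task

Turn the three-armed click-stop knob on top of the grey attenuator box exactly four clicks clockwise (seen from above), by pushing one of its arms gently round with a fingertip. Do not grip the knob and do not run past the fourth click; leave it seated in that stop and take the finger away. The bottle, the tin and the small red circuit board around the box stay where they are.

Things in the scene. Friction and masses are not known exactly. Their poses are not given: they have to be found in the camera images.
- attenuator: grey die-cast box, 140 x 140 mm and 50 mm high, fixed to the bench; origin at the centre of its underside, z up; two brass coaxial sockets stick out 14 mm from its +x side. The knob's axis is vertical through the centre of its top. It does not move when pushed.
- knob_turn (a joint): turning angle of the knob, rad, growing clockwise seen from above; a stop (click) every 20 degrees (0.349 rad) from 0 to 2.79, hard ends just beyond; starts seated in stop 0, 0.349, 0.698 or 1.047. A sprung detent resists between stops (about 3 N at an arm's end); past half-way the knob snaps by itself into the next stop and stays.
- knob: black knob on the box: hub of 24 mm radius, three equal radial arms 120 degrees apart, 16 mm wide, their round ends (radius 10 mm) centred 45 mm from the axis. Arms fill the heights 7 to 27 mm above the box's top (57 to 77 mm above the bench); the hub reaches 29 mm. A shut gripper fits between two arms. Origin on the axis, level with the box's top.
- orange_arm (a point): top centre of the round end of the one arm with an orange end (the other two are black), 45 mm from the knob's axis, 77 mm above the bench; turns with the knob
- knob_axis (a point): point on the knob's axis at the height of the top of the arms (77 mm above the bench); fixed
- bottle: loose blue dropper bottle, 36 mm across, 98 mm tall, standing beside the box; origin at its underside; to be left alone
- tin: loose round pale grey tin, 27 mm across, 18 mm high, near the box's front; origin at its underside; to be left alone
- red_module: loose small red circuit board, 55 x 35 x 12 mm, lying beside the box; origin at its underside; to be left alone

How it is judged:
By the outcome, as a careful person would: the job done as asked, in the order asked, and still so for the second after the job is handed in, with the robot touching nothing.
It also fails if it takes over 48 s, if anything falls off the work surface, if the arm or the gripper's body presses on something with over 40 N, if the wrist force passes 120 N, or if a joint passes its speed limit or range.

## Robot

A 7-joint arm with a two-finger parallel gripper is mounted at the origin on a cart in front of the work surface, level with it; the furniture and walls round the work are solid. World frame = base frame: x ahead of the robot, y to its left, z up, the work surface at z = 0. Lengths are in m, angles in rad, forces in N, time in s.
With the tool pointing down it reaches from about 0.4 to 0.85 m from the base axis. Payload 4.5 kg.
Tool frame: the origin (TCP) lies at the very end of the fingers, on their centre line; the grasp point (between the pads) lies 19 mm behind it (r.grip_depth is the z of the grasp point in the tool frame, in m); z points along the fingers, y is the line along which they close (so a half turn about z gives the same grasp; the last joint's range is limited). The gripper opens to 88 mm and grips with 3 to 60 N. Pads are 18 mm wide; open, the fingers measure 123 mm over their backs; the gripper's body (75 mm by 187 mm) begins 45 mm behind the grasp point.
Start: joints at [-1.127, 0.689, -0.195, 1.565, 0.157, 0.902, -0.215], TCP at [0.249, 0.573, 0.239] pointing down, gripper open.
Joint ranges: [-3.01, 3.01], [-0.46, 2.08], [-1.47, 1.51], [0.13, 2.56], [-1, 4.14], [0.04, 2.09], [-2.66, 2.66]. Speed limits (rad/s): [2.57, 2.57, 3.14, 3.14, 3.14, 3.14, 3.14].

## Interface

Orientations are given as a unit quaternion [x, y, z, w].
In Python, from plant import r, probe_bus, snapshot, camera_params gives the robot as it stands (r), with the cameras as plain functions and the readings (probe_bus).
- The arm moves only by the tool inch_along, called after ">>>" as name(argument=value, ...), one argument or row to a line, values as JSON. Schema: {"type":"object","properties":{"deltas":{"type":"array","items":{"type":"array","items":{"type":"array","items":{"type":"number"},"minItems":7,"maxItems":7},"minItems":1,"maxItems":10},"minItems":1,"maxItems":1},"clamp_n":{"type":"number"},"only":{"type":"string"},"quiet":{"type":"boolean"},"lines":{"type":"string"}},"required":["deltas"],"additionalProperties":false}. deltas is a list that holds a single list of rows (three levels of brackets), with 1 to 10 rows, each of 7 numbers: the opening from 0.0 (shut) to 1.0 (fully open), then dx, dy, dz in a scale on which 1.0 is 0.75 m, then a rotation vector rx, ry, rz in shares of pi rad (1.0 is pi rad); each row is the pose to reach, as a shift and turn from the pose commanded when the call began, along the tool's axes at that moment; what a row does not reach only later rows make up. A row lasts 1/10 s, in which the tool goes at most 0.05 m and 0.15 rad, less where a joint would pass 70% of its speed; a pose out of reach is approached as far as the arm can. The fingers move at their own pace and stop on an object; clamp_n is the grip in N (left out, the last holds). Time passes only in rows, so rows that do not move let the fingers close. The tool returns the time, the measured TCP pose, the force, the opening and the grip force at its end. only (a regular expression) keeps the lines of the reply that match it, lines (a string "A,B") keeps lines A to B, and quiet returns only ok. Input that does not fit is refused with a message, and nothing moves.
- probe_bus.get_state(): the state, without advancing time (a new reading comes with each control period).
- snapshot(name): name is "side" or "top" or "wrist"; returns the picture (420x560x3 uint8, red, green, blue); there is no depth.
- camera_params(name): a dict with "fx", "fy", "cx", "cy" (pixels), "rvec" (rotation vector, rad) and "tvec" (3), from world to camera coordinates, as OpenCV has them. Camera axes: x right, y down, z forward; pixel columns grow to the right and rows downward; lengths in m; the calibration is good to about 2 mm. A picture is of the moment at which its call begins: read the wrist's pose just before it. camera_params takes no time and is no camera call; for the wrist camera it gives the pose at the moment of the call.
- r.finish_job(): hands the job in; it is judged then, once.
The state is a dict: "clock": time; "q": joint angles; "qd": joint speeds; "joint_torque": joint torques, N m; "tool_pos": TCP position; "eef_rot": TCP orientation; "contact_force": force on the tool from outside, world axes, zero at the start; "moment": the same for the moment, N m; "opening": opening from 0.0 (shut) to 1.0 (fully open); "finger_force": force on a finger pad.
Only numpy, scipy, OpenCV 4.12 (cv2) and the standard library are available. Lean on these libraries where they do the work, as an engineer would, in place of code of your own. Each camera call takes 0.05 s, during which the arm holds its last target. There are 200 camera calls.

## Working session

There is one attempt and no reset: what is moved stays moved. The work goes in short steps, Python scripts to look and compute and a tool call to move; the robot and the scene stay as the last step left them, time stands still between calls to the robot, and variables do not carry over. Pictures are saved under pics/ and viewed, at most 10 in all, crops included, and the job is handed in when it is done.

```bash
ls; mkdir -p pics; python3 - <<'E'
from plant import r, probe_bus, snapshot, camera_params
import cv2
for n in ("top","side"):
    cv2.imwrite(f"pics/{n}0.png",snapshot(n)[:,:,::-1])
    print(n,camera_params(n))
s=probe_bus.get_state();print(s['clock'],s['tool_pos'],s['eef_rot'])
E
```

```text
pics
plant.py
top {'fx': 445.2974441391165, 'fy': 445.2974441391165, 'cx': 271.38053569649696, 'cy': 201.1769368059132, 'rvec': array([ 2.21137674, -2.14453645,  0.04379951]), 'tvec': array([-0.25411918,  0.46892594,  0.91386388])}
side {'fx': 483.5522384468842, 'fy': 483.5522384468842, 'cx': 270.94605317496524, 'cy': 209.72612402968215, 'rvec': array([ 0.46733587, -2.41480152,  1.59633449]), 'tvec': array([0.35203849, 0.23038965, 0.50415899])}
0.1 [0.24882282 0.57270706 0.2379914 ] [ 2.03418537e-01  9.79091528e-01 -8.17862908e-04 -1.00269254e-04]
```

View pics/top0.png

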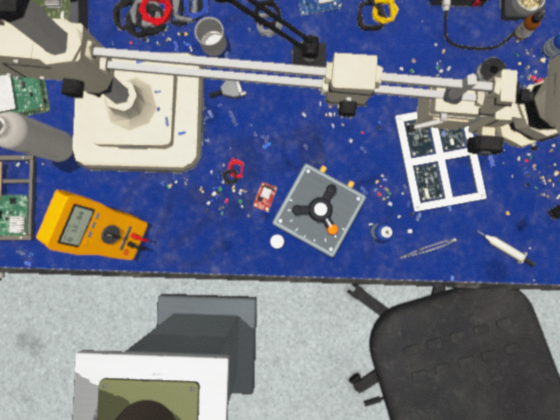

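View pics/side0.png

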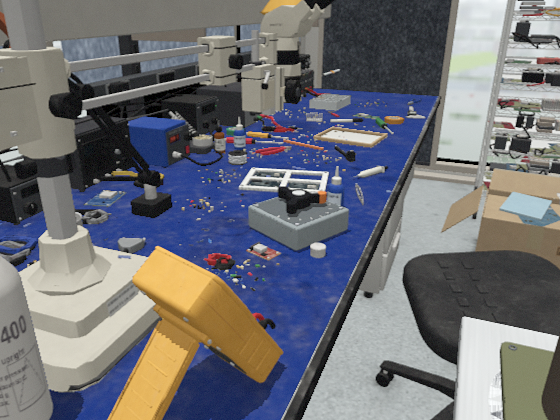

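The top view shows the box near (320,210), hub cap (320,209), orange end (333,229), other arms up and left, bottle (382,232), tin (277,241) and red board (265,195). The side view shows the knob at (303,198) with the orange end at (318,197).

```bash
cat > h.py <<'E'
import numpy as np, cv2
from plant import r, probe_bus, snapshot, camera_params
from scipy.spatial.transform import Rotation as R
def cam(n):
    p=camera_params(n); return p, R.from_rotvec(np.ravel(p['rvec'])).as_matrix(), np.ravel(p['tvec'])
def ray(c,uv):
    p,M,t=c; d=np.array([(uv[0]-p['cx'])/p['fx'],(uv[1]-p['cy'])/p['fy'],1.])
    return -M.T@t, M.T@d
def plane(c,uv,z):
    o,d=ray(c,uv); return o+d*(z-o[2])/d[2]
def proj(c,P):
    p,M,t=c; q=M@np.asarray(P)+t; return np.array([p['fx']*q[0]/q[2]+p['cx'],p['fy']*q[1]/q[2]+p['cy']])
def tri(a,ua,b,ub):
    o1,d1=ray(a,ua);o2,d2=ray(b,ub)
    s=np.linalg.lstsq(np.c_[d1,-d2],o2-o1,rcond=None)[0]
    return (o1+d1*s[0]+o2+d2*s[1])/2, np.linalg.norm(o1+d1*s[0]-o2-d2*s[1])
def orange(img,box):
    x0,y0,x1,y1=box; h=cv2.cvtColor(img[y0:y1,x0:x1],cv2.COLOR_RGB2HSV)
    m=cv2.inRange(h,(5,150,120),(22,255,255)); M=cv2.moments(m,True)
    return (M['m10']/M['m00']+x0,M['m01']/M['m00']+y0), M['m00']
E
python3 - <<'E'
from h import *
t,s=cam('top'),cam('side')
T=cv2.imread('pics/top0.png')[:,:,::-1];S=cv2.imread('pics/side0.png')[:,:,::-1]
ot,n1=orange(T,(275,165,365,255)); os,n2=orange(S,(280,180,345,215))
print(ot,n1,os,n2,tri(t,ot,s,os))
print('orange',plane(t,ot,.075)) 
for n,uv,z in (('hubcap',(320,209),.079),('armU',(327,187),.077),('armL',(299,212),.077),('tin',(277,241),.018),('bot',(385,232),.098),('red',(265,196),.012)): print(n,plane(t,uv,z))
print(proj(t,probe_bus.get_state()['tool_pos']))
a=cv2.resize(T[155:265,250:400],None,fx=5,fy=5,interpolation=2)
cv2.imwrite('pics/c.png',a[:,:,::-1])
E
```

```text
(332.9, 221.65555555555557) 90.0 (322.2835820895522, 196.67164179104478) 67.0 (array([ 0.42825552, -0.36425946,  0.066088  ]), np.float64(0.017710813231323574))
orange [ 0.43659397 -0.36083986  0.075     ]
hubcap [ 0.46004081 -0.33511498  0.079     ]
armU [ 0.50307658 -0.34773353  0.077     ]
armL [ 0.4531243  -0.29505141  0.077     ]
tin [ 0.39456063 -0.25386399  0.018     ]
bot [ 0.41982078 -0.45560219  0.098     ]
red [ 0.48690356 -0.22599035  0.012     ]
[-248.46881972  320.11679724]
```

View pics/c.png

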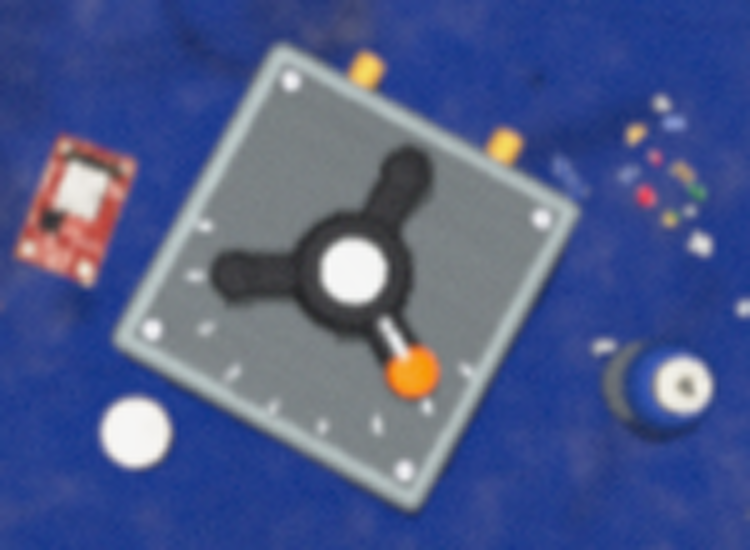

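The crop shows the pointer arm next to tick 1 of 9 (ticks run clockwise from (467,370)), so the target is tick 5 at (232,373). Hub cap at (353,272), orange end at (412,372) and arm ends at (407,170) and (235,275), all in crop pixels at 5x.

```bash
python3 - <<'E'
from h import *
np.set_printoptions(precision=3,suppress=True)
t,s=cam('top'),cam('side')
print('camC',-t[1].T@t[2],-s[1].T@s[2])
c=lambda u,v:((u+.5)/5+250-.5,(v+.5)/5+155-.5)
h=plane(t,c(353,272),.079)
for n,uv,z in (('hub',(353,272),.079),('or',(412,372),.077),('U',(407,170),.077),('L',(235,275),.077)):
    p=plane(t,c(*uv),z); d=p-h; print(n,p,np.hypot(*d[:2]),np.degrees(np.arctan2(d[1],d[0])))
hb=plane(t,c(353,272),.05)
for i,uv in enumerate([(467,370),(427,407),(378,425),(322,427),(273,407),(232,373),(206,328),(195,275),(205,225)]):
    d=plane(t,c(*uv),.05)-h; print('tick',i,np.degrees(np.arctan2(d[1],d[0])),np.hypot(*d[:2]))
C=[c(280,45),c(578,210),c(412,508),c(118,340)]
q=[plane(t,u,.05) for u in C];print('box',np.mean(q,0),q)
S=cv2.imread('pics/side0.png')[:,:,::-1]
os,_=orange(S,(308,190,345,205)); print(os,tri(t,c(412,372),s,os))
for n,a,b in (('mm TL',(62,190),(137,275)),('mm TR',(148,215),(215,325)),('mm',(55,190),(150,250)),('colbase',(125,95),(65,250))): print(n,tri(t,a,s,b))
for n,uv in (('scopebase',(75,170)),('scopebaseR',(200,165)),('can',(20,130)),('mmBL',(40,245)),('boom',(345,105)),('edge',(20,270))): print(n,plane(t,uv,0.),plane(t,uv,.3))
S2=S
E
```

```text
camC [ 0.418 -0.262  0.936] [0.188 0.478 0.409]
hub [ 0.46  -0.335  0.079] 0.0 0.0
or [ 0.422 -0.359  0.077] 0.04448346484343311 -147.79439672161044
U [ 0.5   -0.356  0.077] 0.044858405498633624 -26.491592770456407
L [ 0.458 -0.29   0.077] 0.04526125632964182 93.09045402921738
tick 0 -126.6425222744878 0.0603926501539305
tick 1 -147.16708723857735 0.06086872907738759
tick 2 -166.7653884737041 0.06046219000449096
tick 3 172.22568210546686 0.06090963725420544
tick 4 152.34784582122492 0.059917443709331705
tick 5 132.11544663949329 0.05985951695381538
tick 6 112.28379465209917 0.059673893844644964
tick 7 91.61047367845755 0.06021706977144554
tick 8 72.08098672460808 0.05968427497534425
box [ 0.46  -0.336  0.05 ] [array([ 0.551, -0.307,  0.05 ]), array([ 0.489, -0.427,  0.05 ]), array([ 0.369, -0.363,  0.05 ]), array([ 0.432, -0.245,  0.05 ])]
(322.2835820895522, 196.67164179104478) (array([ 0.42 , -0.361,  0.068]), np.float64(0.004336898725506258))
mm TL (array([0.476, 0.13 , 0.154]), np.float64(0.0012920816235206392))
mm TR (array([0.445, 0.017, 0.021]), np.float64(0.012070478778929247))
mm (array([0.468, 0.124, 0.182]), np.float64(0.013440849925354697))
colbase (array([0.664, 0.044, 0.103]), np.float64(0.004159949042595207))
scopebase [0.531 0.182 0.   ] [0.495 0.04  0.3  ]
scopebaseR [ 0.55  -0.085  0.   ] [ 0.508 -0.142  0.3  ]
can [0.615 0.307 0.   ] [0.552 0.125 0.3  ]
mmBL [0.37  0.248 0.   ] [0.385 0.084 0.3  ]
boom [ 0.687 -0.39   0.   ] [ 0.601 -0.349  0.3  ]
edge [0.316 0.287 0.   ] [0.349 0.111 0.3  ]
```

```bash
cat >> h.py <<'E'
AX=np.array([.460,-.335])
def Ry(deg):
    a=np.radians(deg); y=np.array([np.cos(a),np.sin(a),0]); z=np.array([0,0,-1.]); return np.c_[np.cross(y,z),y,z]
def row(p,ydeg,st=None):
    st=st or probe_bus.get_state(); A=R.from_quat(st['eef_rot']); B=R.from_matrix(Ry(ydeg))
    return np.round(np.r_[A.inv().apply(np.asarray(p)-st['tool_pos']),(A.inv()*B).as_rotvec()],3).tolist()
def fing(psi,rad=.048,off=.019,z=.063):
    a=np.radians(psi); e=np.array([np.cos(a),np.sin(a)]); n=np.array([-e[1],e[0]])
    return np.r_[AX+rad*e+off*n,z], psi+180
E
python3 - <<'E'
from h import *
def pol(az,rad,z): a=np.radians(az);return rad*np.cos(a),rad*np.sin(a),z
for az in (66.5,35,5,-22): print(az,row(pol(az,.46,.30),az))
E
```

```text
66.5 [-0.0, -0.165, -0.062, -0.002, 0.0, 0.0]
35 [-0.24, -0.232, -0.062, -0.002, 0.001, 0.55]
5 [-0.404, -0.405, -0.061, -0.001, 0.001, 1.074]
-22 [-0.46, -0.613, -0.061, -0.001, 0.001, 1.545]
```

Units first: shifts go in shares of 0.75 m and turns go in shares of pi rad. So -0.24 m is -0.32, -0.05 m is -0.0667, 0.55 rad is 0.1751.

>>> inch_along(
  deltas=[
    [[0, 0, -0.0533, -0.04, 0, 0, 0], [0, 0, -0.1067, -0.0667, 0, 0, 0], [0, 0, -0.16, -0.0827, 0, 0, 0], [0, 0, -0.22, -0.0827, 0, 0, 0], [0, -0.0667, -0.24, -0.0827, 0, 0, 0.0318], [0, -0.12, -0.26, -0.0827, 0, 0, 0.0637], [0, -0.1733, -0.2733, -0.0827, 0, 0, 0.0955], [0, -0.2267, -0.2867, -0.0827, 0, 0, 0.1273], [0, -0.28, -0.3, -0.0827, 0, 0, 0.1592], [0, -0.32, -0.3093, -0.0827, 0, 0, 0.1751]],
  ],
)

```text
clock: 1.1
tool_pos: [0.3784, 0.2626, 0.3006]
eef_rot: [0.464, 0.886, -0.0, 0.0]
contact_force: [0.4, 0.5, 0.7]
opening: 0.116
finger_force: 0.0
```

```bash
python3 - <<'E'
from h import *
print(probe_bus.get_state()['q'])
def pol(az,rad,z): a=np.radians(az);return rad*np.cos(a),rad*np.sin(a),z
for az in (35,5,-22): print(az,row(pol(az,.46,.30),az))
E
```

```text
[-0.67668992  0.38716509 -0.04406176  1.95996208  0.02453413  0.79529873
 -0.1292357 ]
35 [0.002, -0.001, 0.001, -0.0, 0.001, -0.005]
5 [-0.228, -0.061, 0.001, 0.0, 0.001, 0.518]
-22 [-0.385, -0.208, 0.001, 0.0, 0.001, 0.989]
```

Moving well; q1 has margin. Continue the arc.

Converted, -0.385 m is -0.5133, -0.36 m is -0.48, 0.99 rad is 0.3151.

>>> inch_along(
  deltas=[
    [[0, -0.06, -0.0133, 0, 0, 0, 0.0318], [0, -0.12, -0.0267, 0, 0, 0, 0.0637], [0, -0.18, -0.0427, 0, 0, 0, 0.0955], [0, -0.24, -0.0627, 0, 0, 0, 0.1273], [0, -0.304, -0.0813, 0, 0, 0, 0.1655], [0, -0.3467, -0.12, 0, 0, 0, 0.1974], [0, -0.3933, -0.16, 0, 0, 0, 0.2292], [0, -0.44, -0.2, 0, 0, 0, 0.261], [0, -0.48, -0.24, 0, 0, 0, 0.2928], [0, -0.5133, -0.2773, 0, 0, 0, 0.3151]],
  ],
)

```text
clock: 2.1
tool_pos: [0.4265, -0.172, 0.3006]
eef_rot: [0.829, 0.559, -0.0, 0.0]
contact_force: [0.9, -1.5, -0.0]
opening: 0.002
finger_force: 0.0
```

```bash
python3 - <<'E'
from h import *
print(probe_bus.get_state()['q'])
p,y=fing(-147.5,off=.031,z=.15); print(p,row(p,y))
E
```

```text
[ 0.09361865  0.39770155  0.27515673  1.97223586 -0.14804985  0.79069633
  0.0690652 ]
[ 0.4361735  -0.38693552  0.15      ] [-0.196, 0.089, 0.151, -0.0, 0.0, -0.951]
```

Converted, -0.196 m is -0.2613, -0.155 m is -0.2067, -0.951 rad is -0.3027.

>>> inch_along(
  deltas=[
    [[0, -0.0533, 0.024, 0.0133, 0, 0, -0.0446], [0, -0.1067, 0.048, 0.04, 0, 0, -0.0891], [0, -0.16, 0.072, 0.0667, 0, 0, -0.1337], [0, -0.2067, 0.096, 0.1, 0, 0, -0.1783], [0, -0.2613, 0.1187, 0.1333, 0, 0, -0.2228], [0, -0.2613, 0.1187, 0.1733, 0, 0, -0.2674], [0, -0.2613, 0.1187, 0.2013, 0, 0, -0.3027], [0, -0.2613, 0.1187, 0.2013, 0, 0, -0.3027], [0, -0.2613, 0.1187, 0.2013, 0, 0, -0.3027]],
  ],
)

```text
clock: 3.0
tool_pos: [0.4374, -0.3846, 0.1497]
eef_rot: [0.48, 0.877, 0.0, -0.0]
contact_force: [-0.4, 0.5, 0.7]
opening: 0.004
finger_force: 0.0
```

```bash
python3 - <<'E'
from h import *
p,y=fing(-147.5,off=.031); print(p,row(p,y))
W=snapshot('wrist');T=snapshot('top')
T=cv2.resize(T[155:265,250:400],(573,420),interpolation=2)
cv2.imwrite('pics/w1.png',cv2.resize(np.hstack([W,T])[:,:,::-1],(800,297)))
E
```

```text
[ 0.4361735  -0.38693552  0.063     ] [-0.001, -0.002, 0.087, 0.0, -0.001, 0.002]
```

View pics/w1.png

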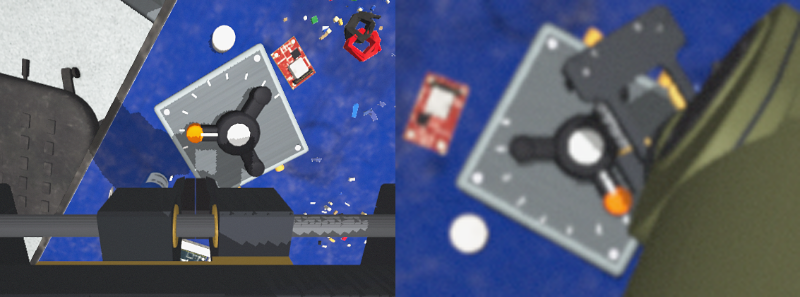

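The wrist view (left half) shows the knob with the orange end at (194,132) and the finger shadow behind it at (195,165), free of both arms; the bottle peeks out at (157,180). Everything is unmoved.

Converted, 0.087 m is 0.116, 0.08 m is 0.1067.

>>> inch_along(
  deltas=[
    [[0, -0.0013, -0.0027, 0.04, 0, 0, 0], [0, -0.0013, -0.0027, 0.08, 0, 0, 0], [0, -0.0013, -0.0027, 0.1067, 0, 0, 0], [0, -0.0013, -0.0027, 0.116, 0, 0, 0], [0, -0.0013, -0.0027, 0.116, 0, 0, 0]],
  ],
)

```text
clock: 3.6
tool_pos: [0.4366, -0.3866, 0.063]
eef_rot: [0.479, 0.878, -0.0, 0.0]
contact_force: [-0.1, -0.2, -0.3]
opening: 0.004
finger_force: 0.0
```

```bash
cat >> h.py <<'E'
def knob():
    c=cam('wrist'); W=snapshot('wrist')
    u,v=proj(c,[*AX,.077]).astype(int); best=[]
    h=cv2.cvtColor(W,cv2.COLOR_RGB2HSV); m=cv2.inRange(h,(5,150,120),(20,255,255))
    n,l,st,ce=cv2.connectedComponentsWithStats(m)
    for i in range(1,n):
        p=plane(c,ce[i],.077); d=p[:2]-AX; rad=np.hypot(*d)
        if .035<rad<.055 and st[i,4]>60: best.append((st[i,4],rad,np.degrees(np.arctan2(d[1],d[0]))))
    b=max(best); cl=((-127.5-b[2])%360)/20
    print('area %d rad %.4f ang %.1f stop %.2f'%(*b,cl)); return W
E
python3 - <<'E'
from h import *
knob(); s=probe_bus.get_state(); A=np.round(R.from_quat(s['eef_rot']).as_euler('zyx',True),1); print(s['tool_pos'],s['contact_force'])
for k in (0,.2,.4,.6,.8,1,1.2,1.4,1.6,1.8,2,2.2): p,y=fing(-147.5-20*k); print(k,row(p,y))
E
```

```text
area 955 rad 0.0465 ang -147.6 stop 1.00
[ 0.43696547 -0.38705526  0.06371165] [ 0.11977377 -0.27821569 -0.07450861]
0 [0.013, -0.001, 0.001, 0.0, 0.002, 0.005]
0.2 [0.016, -0.002, 0.001, 0.0, 0.002, 0.074]
0.4 [0.019, -0.003, 0.001, 0.0, 0.001, 0.144]
0.6 [0.023, -0.003, 0.001, 0.0, 0.001, 0.214]
0.8 [0.027, -0.004, 0.001, 0.001, 0.001, 0.284]
1 [0.03, -0.004, 0.001, 0.001, 0.001, 0.354]
1.2 [0.034, -0.004, 0.001, 0.001, 0.001, 0.424]
1.4 [0.037, -0.004, 0.001, 0.001, 0.001, 0.493]
1.6 [0.041, -0.003, 0.001, 0.001, 0.001, 0.563]
1.8 [0.044, -0.002, 0.001, 0.001, 0.001, 0.633]
2 [0.048, -0.001, 0.001, 0.001, 0.001, 0.703]
2.2 [0.051, -0.0, 0.001, 0.001, 0.001, 0.773]
```

Converted, 0.025 m is 0.0333, 0.023 m is 0.0307, 0.25 rad is 0.0796.

>>> inch_along(
  deltas=[
    [[0, 0.008, 0, 0, 0, 0, 0], [0, 0.0173, -0.0013, 0, 0, 0, 0], [0, 0.0193, -0.002, 0, 0, 0, 0.0127], [0, 0.0213, -0.0027, 0, 0, 0, 0.0236], [0, 0.0253, -0.004, 0, 0, 0, 0.0458], [0, 0.028, -0.004, 0, 0, 0, 0.0573], [0, 0.0307, -0.004, 0, 0, 0, 0.0681], [0, 0.0333, -0.0053, 0, 0, 0, 0.0796], [0, 0.0333, -0.0053, 0, 0, 0, 0.0796], [0, 0.0333, -0.0053, 0, 0, 0, 0.0796]],
  ],
)

```text
clock: 4.65
tool_pos: [0.4192, -0.3678, 0.0626]
eef_rot: [0.585, 0.811, -0.0, -0.0]
contact_force: [1.1, 0.6, 0.0]
opening: 0.002
finger_force: 0.0
```

```bash
python3 - <<'E'
from h import *
knob()
for k in (1,1.2,1.4,1.6,1.7,1.8,2,2.2,2.4,2.5,2.6,2.7): p,y=fing(-147.5-20*k); print(k,row(p,y))
E
```

```text
area 1356 rad 0.0462 ang -169.2 stop 2.08
1 [0.004, -0.001, -0.0, -0.0, -0.0, 0.104]
1.2 [0.008, -0.002, -0.0, -0.0, -0.0, 0.174]
1.4 [0.011, -0.002, -0.0, -0.0, -0.0, 0.244]
1.6 [0.015, -0.003, -0.0, -0.0, -0.0, 0.314]
1.7 [0.017, -0.003, -0.0, -0.0, -0.0, 0.348]
1.8 [0.019, -0.003, -0.0, -0.0, -0.0, 0.383]
2 [0.022, -0.002, -0.0, -0.0, -0.0, 0.453]
2.2 [0.026, -0.002, -0.0, -0.0, -0.0, 0.523]
2.4 [0.029, -0.001, -0.0, -0.0, -0.0, 0.593]
2.5 [0.031, -0.001, -0.0, -0.0, -0.0, 0.628]
2.6 [0.033, -0.001, -0.0, -0.0, -0.0, 0.663]
2.7 [0.035, 0.0, -0.0, -0.0, -0.0, 0.698]
```

Converted, 0.017 m is 0.0227, 0.015 m is 0.02, 0.35 rad is 0.1114.

>>> inch_along(
  deltas=[
    [[0, 0.0053, -0.0013, 0, 0, 0, 0.0318], [0, 0.0107, -0.0027, 0, 0, 0, 0.0541], [0, 0.0147, -0.0027, 0, 0, 0, 0.0764], [0, 0.02, -0.004, 0, 0, 0, 0.0987], [0, 0.0227, -0.004, 0, 0, 0, 0.1114], [0, 0.0227, -0.004, 0, 0, 0, 0.1114], [0, 0.0227, -0.004, 0, 0, 0, 0.1114]],
  ],
)

```text
clock: 5.4
tool_pos: [0.4113, -0.3528, 0.0627]
eef_rot: [0.716, 0.698, 0.0, 0.0]
contact_force: [-0.0, -0.0, 0.5]
opening: 0.004
finger_force: 0.0
```

```bash
python3 - <<'E'
from h import *
knob()
for k in (1.8,2,2.2,2.4,2.5,2.6,2.7): p,y=fing(-147.5-20*k); print(k,row(p,y))
E
```

```text
area 1045 rad 0.0451 ang 171.0 stop 3.07
1.8 [0.002, -0.0, -0.0, 0.0, -0.0, 0.034]
2 [0.005, -0.001, -0.0, 0.0, -0.0, 0.104]
2.2 [0.009, -0.002, -0.0, 0.0, -0.0, 0.174]
2.4 [0.012, -0.003, -0.0, 0.0, -0.0, 0.244]
2.5 [0.014, -0.003, -0.0, 0.0, -0.0, 0.278]
2.6 [0.016, -0.003, -0.0, 0.0, -0.0, 0.313]
2.7 [0.018, -0.003, -0.0, 0.0, -0.0, 0.348]
```

Converted, 0.018 m is 0.024, 0.016 m is 0.0213, 0.35 rad is 0.1114.

>>> inch_along(
  deltas=[
    [[0, 0.0053, -0.0013, 0, 0, 0, 0.0255], [0, 0.0093, -0.002, 0, 0, 0, 0.0446], [0, 0.0133, -0.0033, 0, 0, 0, 0.0637], [0, 0.0173, -0.004, 0, 0, 0, 0.0828], [0, 0.0213, -0.004, 0, 0, 0, 0.0996], [0, 0.024, -0.004, 0, 0, 0, 0.1114], [0, 0.024, -0.004, 0, 0, 0, 0.1114], [0, 0.024, -0.004, 0, 0, 0, 0.1114]],
  ],
)

```text
clock: 6.25
tool_pos: [0.4087, -0.3347, 0.0627]
eef_rot: [0.827, 0.562, 0.0, 0.0]
contact_force: [-0.6, 0.6, -0.4]
opening: 0.007
finger_force: 0.0
```

```bash
python3 - <<'E'
from h import *
knob()
for k in (2.8,3,3.2,3.4,3.5,3.6,3.7): p,y=fing(-147.5-20*k); print(k,row(p,y))
E
```

```text
area 827 rad 0.0446 ang 150.0 stop 4.13
2.8 [0.001, -0.001, -0.0, 0.0, 0.0, 0.033]
3 [0.005, -0.002, -0.0, 0.0, 0.0, 0.103]
3.2 [0.008, -0.003, -0.0, 0.0, -0.0, 0.173]
3.4 [0.012, -0.003, -0.0, 0.0, -0.0, 0.242]
3.5 [0.014, -0.004, -0.0, 0.0, -0.0, 0.277]
3.6 [0.015, -0.004, -0.0, 0.0, -0.0, 0.312]
3.7 [0.017, -0.004, -0.0, 0.0, -0.0, 0.347]
```

Last click, same increment, then back off a little.

Converted, 0.017 m is 0.0227, 0.015 m is 0.02, 0.347 rad is 0.1105.

>>> inch_along(
  deltas=[
    [[0, 0.0053, -0.0013, 0, 0, 0, 0.0255], [0, 0.0093, -0.0033, 0, 0, 0, 0.0446], [0, 0.0133, -0.004, 0, 0, 0, 0.0637], [0, 0.0173, -0.0047, 0, 0, 0, 0.0828], [0, 0.02, -0.0053, 0, 0, 0, 0.0993], [0, 0.0227, -0.0053, 0, 0, 0, 0.1105], [0, 0.0227, -0.0053, 0, 0, 0, 0.1105], [0, 0.0227, -0.0053, 0, 0, 0, 0.1105]],
  ],
)

```text
clock: 7.1
tool_pos: [0.4112, -0.3174, 0.0627]
eef_rot: [0.912, 0.411, 0.0, 0.0]
contact_force: [-0.1, -0.1, -0.5]
opening: 0.01
finger_force: 0.0
```

```bash
python3 - <<'E'
from h import *
knob()
p,y=fing(-147.5-74,off=.032); print(row(p,y))
E
```

```text
area 617 rad 0.0447 ang 127.3 stop 5.26
[-0.013, 0.0, -0.0, 0.0, -0.0, 0.0]
```

Converted, -0.2 m is -0.2667, -0.18 m is -0.24.

>>> inch_along(
  deltas=[
    [[0, -0.0067, 0, 0, 0, 0, 0], [0, -0.0133, 0, 0, 0, 0, 0], [0, -0.0173, 0, -0.0267, 0, 0, 0], [0, -0.0173, 0, -0.08, 0, 0, 0], [0, -0.0173, 0, -0.1467, 0, 0, 0], [0, -0.0173, 0, -0.2, 0, 0, 0], [0, -0.0667, -0.04, -0.24, 0, 0, 0], [0, -0.12, -0.0667, -0.2667, 0, 0, 0], [0, -0.12, -0.0667, -0.2667, 0, 0, 0], [0, -0.12, -0.0667, -0.2667, 0, 0, 0]],
  ],
)

```text
clock: 8.15
tool_pos: [0.3127, -0.3526, 0.2635]
eef_rot: [0.913, 0.409, 0.0, 0.001]
contact_force: [-0.0, 0.2, 0.6]
opening: 0.0
finger_force: 0.0
```

```bash
python3 - <<'E'
from h import *
W=knob();T=snapshot('top')
T=cv2.resize(T[155:265,250:400],(573,420),interpolation=2)
cv2.imwrite('pics/w2.png',cv2.resize(np.hstack([W,T])[:,:,::-1],(800,297)))
E
```

```text
area 311 rad 0.0452 ang 134.6 stop 4.89
```

View pics/w2.png

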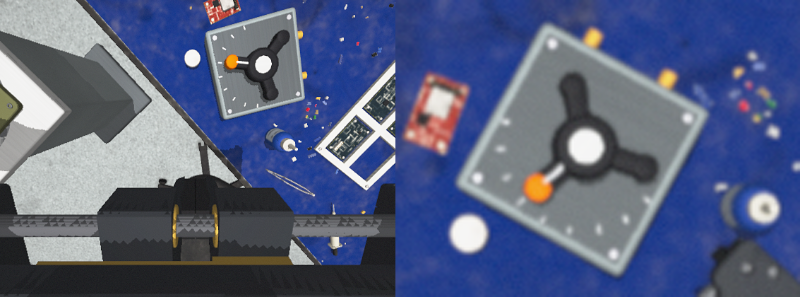

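The top view (right half) shows the orange end at (538,187), covering tick 5. Ticks 6–8 are visible beyond it, and the tin, board and bottle haven't moved. I'll do one numeric check from the top camera, then hand in.

```bash
python3 - <<'E'
from h import *
t=cam('top');u,n=orange(snapshot('top'),(275,190,345,255))
d=plane(t,u,.077)[:2]-AX; a=np.degrees(np.arctan2(d[1],d[0])); st=((-127.5-a)%360)/20; print(u,n,a,st)
if abs(st-5)<.15: print(r.finish_job())
E
```

```text
(302.2105263157895, 224.4078947368421) 76.0 132.6957197296901 4.990214013515495
the job is handed in; nothing more can be done
None
```

I turned the knob exactly four clicks clockwise, from stop 1 to stop 5 (the top camera reads 4.99), and it is seated there with the finger clear; the bottle, tin and red board look unmoved, and the job is handed in.

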